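# Lay the tall tin down against the stop for stencilling

## Task

Get the tall square tin ready for stencilling: push it over with your fingertips, away from the wooden stop, and let it down gently under control onto its side on the rubber mat, never letting it drop. Then push it back along the mat until its base is flat against the stop, and take the hand away. Do not lift the tin or squeeze or press it hard, and leave everything else where it stands.

Things in the scene. Friction and masses are not known exactly. Their poses are not given: they have to be found in the camera images.
- stop_face (a point): Middle of the face of the wooden stop, at the level of the mat's surface (16 mm above the table). The stop is a fixed plain timber batten 25 mm thick, 300 mm long, its top 41 mm above the mat. x points level away from the stop, the way the tin is to fall; y runs along the stop; z is up. The mat reaches 335 mm out from the face and 145 mm to either side of this point.
- board: The fixed plywood board, 370 x 300 mm, that carries the stop along one edge and is otherwise covered by a flat black non-slip rubber mat (friction of the tin on it about 0.8). Origin on the table, 150 mm out from the face of the stop; same axes as stop_face.
- tin: Tall square sheet-metal tin, empty, open at the top, 80 x 80 mm, 190 mm tall, walls and floor 3 mm (mouth 74 x 74 mm inside), 0.2 to 0.42 kg. Origin: centre of the underside of its base. z runs from base to mouth (up while it stands); x points at first away from the stop (within 10 degrees). It stands on the mat 5 to 45 mm in front of the stop; its centre of mass is 80 mm up, so it overbalances at a tilt of about 27 degrees.
- tin_base (a point): Centre of the underside of the tin's base; same axes as the tin.
- tin_mouth (a point): Centre of the tin's open mouth, level with the rim, 190 mm from the base; same axes as the tin. A fingertip in the mouth can push the wall away from the stop and afterwards hold back the opposite wall.
- tin_toe (a point): Middle of the tin's bottom edge on the side away from the stop (+x side), the edge it turns over; stays down on the mat throughout.
- paint_tin: Bystander: short round closed metal paint tin, 72 mm across, 75 mm tall, standing on the mat beside the tall tin, about 140 mm from it centre to centre. Origin: centre of its underside.
- can_a: Bystander: brass-coloured spray can, 65 mm across, 196 mm tall, standing on the table on the robot's right. Origin: centre of its underside.
- can_b: Bystander: spray can like can_a. Origin: centre of its underside.
- can_c: Bystander: spray can like can_a. Origin: centre of its underside.
- tape: Bystander: roll of masking tape lying flat on the table on the left, 110 mm across, 25 mm high. Origin: centre of its underside.
- scraper: Bystander: flat scraper about 200 mm long lying on the table on the left. Origin: under its middle.
- sanding_block: Bystander: cork sanding block 70 x 100 x 28 mm lying on the table on the left, near the robot. Origin: centre of its underside.
Things that resemble listed ones, but are neither listed nor needed, are in the scene too. Leave any green, pink or red look-alike of the tin alone.

How it is judged:
At the end, for the whole second after the job is handed in: The tin lies on its side on the mat at rest (within 3.5 degrees of level), mouth pointing away from the stop, its base flat against the stop (centre of the base within 6 mm of the face, square within 3.5 degrees, within 120 mm of the stop's middle) (angle between tin's own z axis and vertical between 1.51 and 1.63 rad and z of tin_base in the frame of stop_face below 0.05 m and x of tin_base in the frame of stop_face between -0.006 and 0.006 m and x of tin_mouth in the frame of stop_face above 0.18 m and angle between the z axis of tin and the x axis of stop_face, either way round below 0.06 rad and y of tin_base in the frame of stop_face between -0.12 and 0.12 m and linear speed of tin below 0.02 m/s and angular speed of tin below 0.1 rad/s); the robot touches nothing.
It fails at once if the tin was dropped or fell freely (turned faster than 4.5 rad/s) (angular speed of tin above 4.5 rad/s).
It fails at once if the tin was lifted: the edge it turns over came more than 20 mm off the mat (z of tin_toe in the frame of stop_face above 0.02 m).
It fails at once if the tin was squeezed or pressed harder than 40 N by the fingers (contact force between the fingers and tin above 40 N).
It fails at once if something else on the table was moved more than 20 mm (distance of any of paint_tin, can_a, can_b, can_c, tape, scraper, sanding_block from where it was at the start of the episode above 0.02 m).
It also fails if it takes over 69 s, if anything falls off the work surface, if the arm or the gripper's body presses on something with over 40 N, if the wrist force passes 120 N, or if a joint passes its speed limit or range.

## Robot

A 6-joint arm with a two-finger parallel gripper is mounted at the origin on the work surface. World frame = base frame: x ahead of the robot, y to its left, z up, the work surface at z = 0. Lengths are in m, angles in rad, forces in N, time in s.
With the tool pointing down it reaches from about 0.25 to 0.775 m from the base axis. Payload 4 kg.
Tool frame: the origin (TCP) lies at the very end of the fingers, on their centre line; the grasp point (between the pads) lies 19 mm behind it; x points along the fingers, y is the direction in which the jaws open and shut, and the axes are right-handed (so a half turn about x gives the same grasp; the last joint's range is limited). The gripper opens to 94 mm and grips with 3 to 60 N. Pads are 16 mm wide; open, the fingers measure 119 mm over their backs; the gripper's body (75 mm by 177 mm) begins 78 mm behind the grasp point.
Start: joints at [-1.388, 0.087, 1.371, -0, 1.684, -0.103], TCP at [0.155, -0.528, 0.206] pointing down, gripper open.
Joint ranges: [-3.1, 3.1], [-0.76, 2.03], [0.27, 2.55], [-1.08, 4.22], [0.17, 2.65], [-2.57, 2.57]. Speed limits (rad/s): [2.79, 2.79, 3.14, 3.14, 3.14, 3.14].

## Interface

Orientations are given as [roll, pitch, yaw] about the fixed x, y, z axes, in that order (R = Rz(yaw) Ry(pitch) Rx(roll)).
In Python, from bench import robot gives the robot as it stands.
- The arm moves only by the tool carry_out, never from a script. Its argument "targets" is a list of rows, each a list of 5 numbers: the closure, from 0 (fully open) to 1 (shut), then the shift along the tool's x, y, z in cm, then the turn about the tool's x in degrees. In form: [[fingers, tx, ty, tz, turn], ...]. A call has 1 to 20 rows; each row shifts and turns the commanded pose from where the row before left it, along the tool's axes as they then stand; what a row does not reach is not made up. A row lasts 1/10 s, in which the tool goes at most 50 mm and 8.59 degrees, less where a joint would pass 70% of its speed; a pose out of reach is approached as far as the arm can. A call is refused whole if a number of a shift passes 5 or a number of a turn 8.59, either way. A call with a gripper value outside its range is refused whole. The fingers move at their own pace and stop on an object; the grip force is fixed at half the most. Time passes only in rows, so rows that do not move let the fingers close. It gives the time, the measured TCP pose, the force and the opening at its end, in the units of the state.
- robot.get_obs(): the state, without advancing time (a new reading comes with each control period).
- robot.snapshot(name): name is "side" or "top"; returns a dict with "image" (420x560x3 uint8, red, green, blue), "camera_matrix" (3x3 intrinsics, pixels), "distortion" ([k1, k2, p1, p2, k3] as OpenCV has them; the pictures are not rectified), "pose" (4x4, takes a point from camera to world coordinates). Camera axes: x right, y up, looking along -z (the intrinsics and any distortion apply to the point x, -y, -z); pixel columns grow to the right and rows downward; lengths in m; the calibration is good to about 2 mm. A picture is of the moment at which its call begins. There is no depth.
- robot.close_job(): hands the job in, once; it reports no verdict.
The state is a dict: "time": time; "joint_positions": joint angles; "qvel": joint speeds; "joint_torque": joint torques, N m; "tool_pos": TCP position; "ee_rot": TCP orientation; "wrist_force": force on the tool from outside, world axes, zero at the start; "wrist_torque": the same for the moment, N m; "width": finger opening in m.
Only numpy, scipy, OpenCV 4.12 (cv2) and the standard library are available. Lean on these libraries where they do the work, as an engineer would, in place of code of your own. Each camera call takes 0.05 s, during which the arm holds its last target. There are 200 camera calls.

## Working session

There is one attempt and no reset: what is moved stays moved. The work goes in short steps, Python scripts to look and compute and a tool call to move; the robot and the scene stay as the last step left them, time stands still between calls to the robot, and variables do not carry over. Pictures are saved under pics/ and viewed, about 8 in all and at most 12, crops included, and the job is handed in when it is done.

Besides the shell and the picture viewer there is one more tool, called after ">>>" by a JSON object that holds its "method" and its "body", one argument or row to a line. carry_out: Moves the arm, as the interface text tells. Its arguments: {"type":"object","properties":{"targets":{"type":"array","items":{"type":"array","items":{"type":"number"}}}},"required":["targets"]}

```bash
mkdir -p pics; ls; python3 - <<'E'
from bench import robot
import cv2,numpy as np,pickle
for n in("top","side"):
    s=robot.snapshot(n); pickle.dump(s,open(n+'.pkl','wb'))
    cv2.imwrite(f'pics/{n}0.png',s['image'][:,:,::-1])
    print(n,s['camera_matrix'],s['distortion'],s['pose'])
print(robot.get_obs())
E
```

```text
pics
top [[541.11042378   0.         287.03616378]
 [  0.         541.11042378 218.01195588]
 [  0.           0.           1.        ]] [-0.18197641  0.          0.          0.          0.        ] [[-0.02887705  0.99313134 -0.11338543  0.34724302]
 [-0.99956446 -0.02938045 -0.00277084 -0.02023917]
 [-0.00608312  0.11325603  0.99354721  1.78678456]
 [ 0.          0.          0.          1.        ]]
side [[455.51523029   0.         282.55686665]
 [  0.         455.51523029 212.22585109]
 [  0.           0.           1.        ]] [-0.03685731  0.          0.          0.          0.        ] [[-0.19469023  0.80972266 -0.55357468 -0.23209082]
 [-0.98076791 -0.16863612  0.09826577  0.10256127]
 [-0.01378467  0.56205967  0.82698181  1.26703781]
 [ 0.          0.          0.          1.        ]]
{'time': 0.1, 'joint_positions': array([-1.38807138e+00,  8.79010208e-02,  1.37209184e+00,  1.20533600e-05,
        1.68355808e+00, -1.03089603e-01]), 'qvel': array([-6.71508799e-05, -1.79223536e-03, -3.28335369e-03, -2.14996007e-04,
       -1.42922214e-03,  2.43558202e-04]), 'joint_torque': array([ 2.27401863e-03, -3.41253018e+01, -3.03300977e+01,  7.19701848e-02,
        3.04044667e-02, -1.00192215e-04]), 'tool_pos': array([ 0.15498449, -0.52721498,  0.20441603]), 'ee_rot': array([-1.68000316,  1.568838  ,  1.74740539]), 'wrist_force': array([-0.2544165 ,  0.38976476, -0.19802053]), 'wrist_torque': array([-0.01255382,  0.0060636 ,  0.02063942]), 'width': 0.09396332012509313}
```

View pics/top0.png

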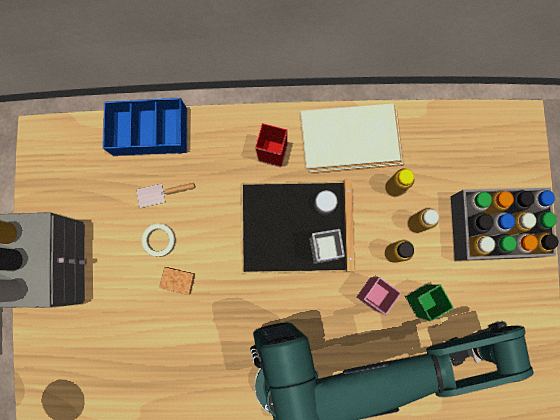

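View pics/side0.png

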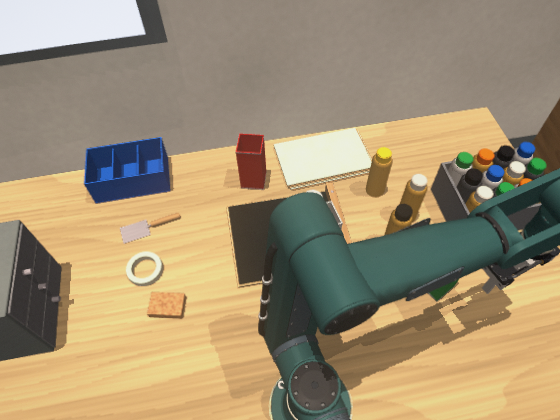

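Both views are usable. In the top view the tall tin look-alikes are red at (271,145), pink at (379,295) and green at (430,301). The bare metal one on the mat at (327,247) is the one I want; the paint tin is at (327,202) and the stop is the strip at x≈349. I'll check with a crop and measure.

```bash
cat > h.py <<'E'
import cv2,numpy as np,pickle
from scipy.spatial.transform import Rotation as Ro
def ray(s,px,z):
    p=cv2.undistortPoints(np.float64(px).reshape(-1,1,2),s['camera_matrix'],s['distortion']).reshape(-1,2)
    d=np.c_[p[:,0],-p[:,1],-np.ones(len(p))]@s['pose'][:3,:3].T
    o=s['pose'][:3,3]; return o+d*((z-o[2])/d[:,2])[:,None]
def proj(s,P):
    P=np.atleast_2d(P); c=(P-s['pose'][:3,3])@s['pose'][:3,:3]
    c=c*[1,-1,-1]
    return cv2.projectPoints(c,np.zeros(3),np.zeros(3),s['camera_matrix'],s['distortion'])[0].reshape(-1,2)
E
python3 - <<'E'
from h import *
s=pickle.load(open('top.pkl','rb')); im=s['image']
c=im[170:285,230:370]; cv2.imwrite('pics/crop1.png',cv2.resize(c[:,:,::-1],None,fx=5.5,fy=5.2,interpolation=cv2.INTER_NEAREST)[:598])
hsv=cv2.cvtColor(im,cv2.COLOR_RGB2HSV)
m=(hsv[...,2]<60).astype(np.uint8); m[:, :235]=0;m[:,360:]=0;m[:175]=0;m[280:]=0
m=cv2.morphologyEx(m,cv2.MORPH_OPEN,np.ones((3,3)))
ct=max(cv2.findContours(m,0,2)[0],key=cv2.contourArea)
r=cv2.minAreaRect(ct);print('mat',cv2.boxPoints(r).round(1).tolist());print(ray(s,cv2.boxPoints(r),.016).round(4))
g=((hsv[...,1]<50)&(hsv[...,2]>90)).astype(np.uint8)
g[:, :250]=0;g[:,345:]=0;g[:185]=0;g[268:]=0
for ct in cv2.findContours(g,0,2)[0]:
    if cv2.contourArea(ct)>100:
        b=cv2.boxPoints(cv2.minAreaRect(ct));print(cv2.contourArea(ct),b.round(1).tolist());print(ray(s,b,.206).round(4))
print(Ro.from_euler('xyz',[-1.68,1.5688,1.7474]).as_matrix().round(3))
E
```

```text
mat [[242.39999389648438, 184.39999389648438], [344.70001220703125, 182.6999969482422], [346.1000061035156, 269.3999938964844], [243.8000030517578, 271.1000061035156]]
[[ 0.6663  0.1298  0.016 ]
 [ 0.6618 -0.2104  0.016 ]
 [ 0.3745 -0.2034  0.016 ]
 [ 0.3789  0.1309  0.016 ]]
796.5 [[309.20001220703125, 233.10000610351562], [339.70001220703125, 228.10000610351562], [344.6000061035156, 257.6000061035156], [314.1000061035156, 262.6000061035156]]
[[ 0.4811 -0.0795  0.206 ]
 [ 0.4934 -0.1695  0.206 ]
 [ 0.4063 -0.1806  0.206 ]
 [ 0.3943 -0.091   0.206 ]]
347.5 [[311.0, 201.0], [326.0, 186.0], [341.0, 201.0], [326.0, 216.0]]
[[ 0.5761 -0.088   0.206 ]
 [ 0.6197 -0.134   0.206 ]
 [ 0.5735 -0.1767  0.206 ]
 [ 0.5302 -0.1306  0.206 ]]
[[-0.     0.282 -0.959]
 [ 0.002 -0.959 -0.282]
 [-1.    -0.002 -0.   ]]
```

View pics/crop1.png

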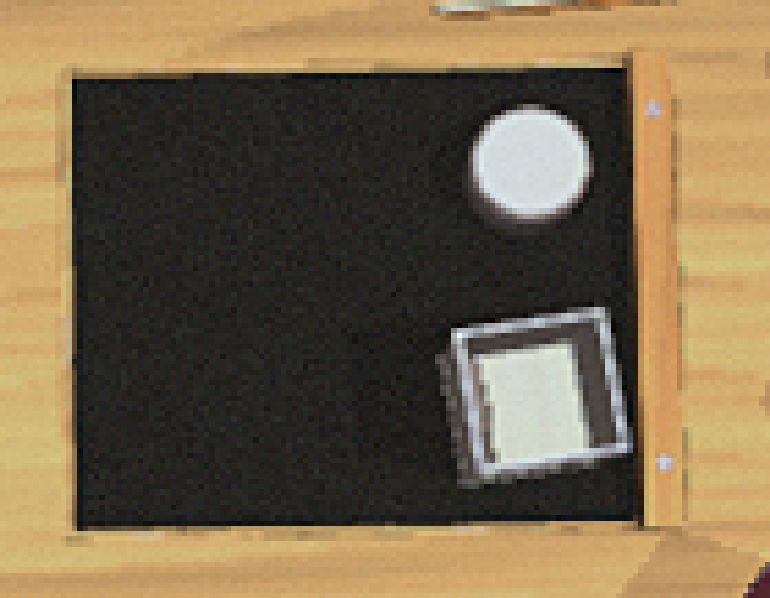

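The crop shows the bare metal tin: its rim corners are at crop (453,333), (603,308), (632,450), (478,478), turned slightly, with the stop face just to its right. The white paint tin is up and to the left, clear of the fall direction.

```bash
python3 - <<'E'
from h import *
s=pickle.load(open('top.pkl','rb'))
cv=lambda p:np.array(p)/[5.5,5.2]+[230,170]-[.4,.4]
M=ray(s,cv([[72,78],[77,529],[628,68],[640,521]]),.016)[:,:2];print('mat tl bl tr br\n',M.round(4))
L=M[0]-M[1];print('yaw left edge',np.degrees(np.arctan2(-L[0],L[1])),'len',np.linalg.norm(L), 'right',M[2]-M[3])
for e in (M[0]-M[1],M[2]-M[3]): print('dir of edge deg',np.degrees(np.arctan2(e[1],e[0])))
for e in (M[0]-M[2],M[1]-M[3]): print('dir of x edges deg',np.degrees(np.arctan2(e[1],e[0])),np.linalg.norm(e))
T=ray(s,cv([[453,333],[603,308],[632,450],[478,478]]),.206)[:,:2];print('rim\n',T.round(4),T.mean(0).round(4))
for a,b in((0,1),(3,2),(0,3),(1,2)):
    e=T[a]-T[b];print(np.linalg.norm(e).round(4),np.degrees(np.arctan2(e[1],e[0])).round(1))
P=ray(s,cv([[531,162]]),.091);print('paint',P)
E
```

```text
mat tl bl tr br
 [[ 0.6655  0.1289]
 [ 0.3782  0.1317]
 [ 0.662  -0.2074]
 [ 0.3734 -0.2029]]
yaw left edge -90.55875895531496 len 0.287269345911472 right [ 0.28860921 -0.00444746]
dir of edge deg -0.5587589553149512
dir of edge deg -0.882856247615748
dir of x edges deg 89.40492407902481 0.33623859959308594
dir of x edges deg 89.17024156002608 0.33460955301407075
rim
 [[ 0.4794 -0.0875]
 [ 0.4911 -0.1682]
 [ 0.4105 -0.1806]
 [ 0.3974 -0.0981]] [ 0.4446 -0.1336]
0.0815 98.3
0.0835 99.1
0.0827 7.3
0.0816 8.7
paint [[ 0.59210961 -0.14094427  0.091     ]]
```

>>> {"method": "carry_out", "body": {
  "targets": [
    [0.63,-3.3,0,0,0],
    [0.63,-3.3,0,0,0],
    [0.63,-3.3,0,0,0],
    [0.63,0,-1.97,-2.59,0],
    [0.63,0,-1.97,-2.59,0],
    [0.63,0,-1.97,-2.59,0],
    [0.63,0,-1.97,-2.59,0],
    [0.63,0,-1.97,-2.59,0],
    [0.63,0,-1.97,-2.59,0],
    [0.63,0,-1.97,-2.59,0],
    [0.63,0,-1.97,-2.59,0],
    [0.63,0,-1.97,-2.59,0],
    [0.63,0,-1.97,-2.59,0],
    [0.63,0,-1.97,-2.59,0],
    [0.63,0,-1.97,-2.59,0],
    [0.63,0,-1.97,-2.59,0],
    [0.63,0,-1.97,-2.59,0],
    [0.63,0,-1.97,-2.59,0],
    [0.63,0,0,0,8.1],
    [0.63,0,0,0,0]
  ]
}}

```text
time: 2.1
tool_pos: [0.4447, -0.1338, 0.3038]
ee_rot: [-0.413, 1.569, 2.876]
wrist_force: [0.0, 0.6, 0.3]
width: 0.0348
```

```bash
python3 - <<'E'
from bench import robot
from h import *
o=robot.get_obs();R=Ro.from_euler('xyz',o['ee_rot']).as_matrix();print(R.round(3),np.degrees(np.arctan2(R[1,1],R[0,1])))
print(o['joint_positions'])
a=robot.snapshot('side');b=robot.snapshot('top');pickle.dump(a,open('s1.pkl','wb'));pickle.dump(b,open('t1.pkl','wb'))
x=o['tool_pos'];q=proj(a,[x,[x[0],x[1],.206]])[1].astype(int);r=proj(b,[x])[0].astype(int);print(q,r)
A=cv2.resize(a['image'][max(0,q[1]-75):q[1]+75,q[0]-65:q[0]+65],None,fx=3,fy=4)
f=lambda s,q:cv2.resize(s['image'][q[1]-75:q[1]+75,q[0]-75:q[0]+75],(400,400),interpolation=cv2.INTER_CUBIC)
cv2.imwrite('pics/v2.png',np.hstack([f(a,q),f(b,r)])[:,:,::-1])
E
```

```text
[[-0.001  0.146 -0.989]
 [ 0.    -0.989 -0.146]
 [-1.    -0.001  0.001]] -81.59945060221783
[-4.14221036e-01 -1.01411323e-01  1.36504088e+00 -2.17000307e-04
  1.87934689e+00  1.00989193e+00]
[323 215] [330 242]
```

View pics/v2.png

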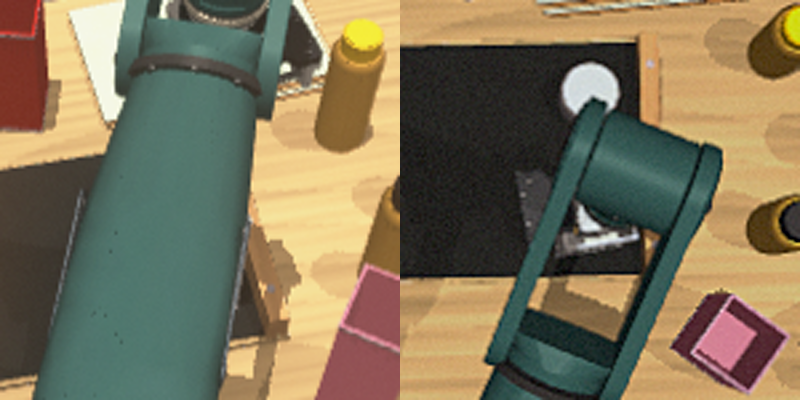

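The arm hides the mouth in both views (left half side view, right half top view; the tin is just visible under the wrist at about (580,230) in the picture). The earlier measurement leaves about 7 mm play each side, so I'll go in slowly and watch the force.

>>> {"method": "carry_out", "body": {
  "targets": [
    [0.63,3,0,0,0],
    [0.63,3,0,0,0],
    [0.63,2,0,0,0],
    [0.63,0.5,0,0,0],
    [0.63,0.5,0,0,0],
    [0.63,0.5,0,0,0],
    [0.63,0.5,0,0,0],
    [0.63,0.5,0,0,0],
    [0.63,0,0,0,0]
  ]
}}

```text
time: 3.1
tool_pos: [0.4443, -0.1346, 0.199]
ee_rot: [-0.437, 1.57, 2.849]
wrist_force: [0.0, -0.8, 0.2]
width: 0.035
```

>>> {"method": "carry_out", "body": {
  "targets": [
    [0.63,0.6,0,0,0],
    [0.63,0.6,0,0,0],
    [0.63,0.6,0,0,0],
    [0.63,0.6,0,0,0],
    [0.63,0.7,0,0,0],
    [0.63,0,0,0,0]
  ]
}}

```text
time: 3.7
tool_pos: [0.4438, -0.1344, 0.167]
ee_rot: [-0.517, 1.568, 2.769]
wrist_force: [-0.6, -0.3, 0.4]
width: 0.0353
```

```bash
python3 - <<'E'
import numpy as np
def p(t):
    r=np.radians(t);c,s=np.cos(r),np.sin(r)
    xc=-77*c+190*s;zc=77*s+190*c
    d=40 if t<34 else 40-20*(t-34)/56
    sp=xc+(74/c-d*s/c-30 if t<33 else 30)
    return np.array([sp,zc-d])
prev=np.array([-40,151.]);a=0
for t in [0,6,12,18,24,29,33,37,41,45,50,55,60,65,70,75,80,85,88,90]:
    q=p(t);print(t,q.round(1),'tx %.2f ty %.2f cm'%(-(q-prev)[1]/10,-(q-prev)[0]/10));prev=q
E
```

```text
0 [-33. 150.] tx 0.10 ty -0.70 cm
6 [-16.5 157. ] tx -0.70 ty -1.65 cm
12 [  1.3 161.9] tx -0.48 ty -1.79 cm
18 [ 20.3 164.5] tx -0.26 ty -1.90 cm
24 [ 40.1 164.9] tx -0.04 ty -1.98 cm
29 [ 57.2 163.5] tx 0.14 ty -1.71 cm
33 [ 68.9 161.3] tx 0.22 ty -1.17 cm
37 [ 82.8 159.2] tx 0.21 ty -1.39 cm
41 [ 96.5 156.4] tx 0.27 ty -1.37 cm
45 [109.9 152.7] tx 0.37 ty -1.34 cm
50 [126.1 146.8] tx 0.59 ty -1.62 cm
55 [141.5 139.6] tx 0.73 ty -1.54 cm
60 [156. 131.] tx 0.86 ty -1.46 cm
65 [169.7 121.2] tx 0.98 ty -1.36 cm
70 [182.2 110.2] tx 1.10 ty -1.25 cm
75 [193.6  98.2] tx 1.20 ty -1.14 cm
80 [203.7  85.3] tx 1.29 ty -1.01 cm
85 [212.6  71.5] tx 1.38 ty -0.88 cm
88 [217.2  62.9] tx 0.86 ty -0.46 cm
90 [220.  57.] tx 0.59 ty -0.28 cm
```

>>> {"method": "carry_out", "body": {
  "targets": [
    [0.63,0,-0.2,0,0],
    [0.63,0,-0.2,0,0],
    [0.63,0,-0.2,0,0],
    [0.63,0,-0.1,0,0],
    [0.63,-0.12,-0.27,0,0],
    [0.63,-0.12,-0.27,0,0],
    [0.63,-0.12,-0.27,0,0],
    [0.63,-0.12,-0.27,0,0],
    [0.63,-0.12,-0.28,0,0],
    [0.63,-0.12,-0.28,0,0],
    [0.63,-0.08,-0.3,0,0],
    [0.63,-0.08,-0.3,0,0],
    [0.63,-0.08,-0.3,0,0],
    [0.63,-0.08,-0.3,0,0],
    [0.63,-0.08,-0.3,0,0],
    [0.63,-0.08,-0.3,0,0],
    [0.63,0,0,0,0]
  ]
}}

```text
time: 5.4
tool_pos: [0.4386, -0.0933, 0.1807]
ee_rot: [2.871, 1.57, -0.126]
wrist_force: [0.1, 1.3, -0.1]
width: 0.0348
```

```bash
cat > look.py <<'E'
import sys
from bench import robot
from h import *
o=robot.get_obs();x=o['tool_pos'];print(x,o['wrist_force'].round(1))
a=robot.snapshot('side');b=robot.snapshot('top')
q=proj(a,[[.44,-.06,.1]])[0].astype(int);r=proj(b,[[.44,-.06,.1]])[0].astype(int);print(q,r)
f=lambda s,q:cv2.resize(s['image'][q[1]-75:q[1]+75,q[0]-75:q[0]+75],(400,400),interpolation=cv2.INTER_CUBIC)
cv2.imwrite(f'pics/{sys.argv[1]}.png',np.hstack([f(a,q),f(b,r)])[:,:,::-1])
pickle.dump(a,open(sys.argv[1]+'s.pkl','wb'));pickle.dump(b,open(sys.argv[1]+'t.pkl','wb'))
E
python3 look.py v3
```

```text
[ 0.43856611 -0.0933484   0.18067097] [ 0.1  1.3 -0.1]
[297 240] [302 249]
```

View pics/v3.png

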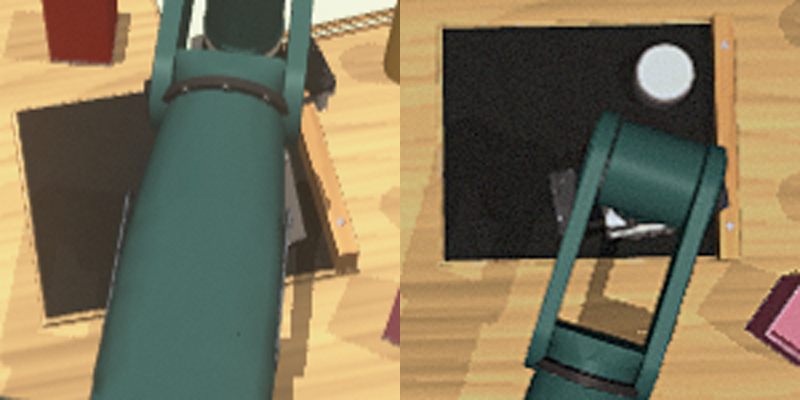

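The tin moved with the fingers: in the top half the near rim lies at about (610–668,235). I need to check whether it is tilting or sliding, so I'll enlarge the area.

```bash
python3 - <<'E'
from h import *
a=pickle.load(open('v3s.pkl','rb'));b=pickle.load(open('v3t.pkl','rb'))
A=a['image'][205:285,315:375];B=b['image'][225:280,280:355]
o=np.hstack([cv2.resize(A,(420,560),interpolation=cv2.INTER_CUBIC),cv2.resize(B,(380,279),interpolation=cv2.INTER_CUBIC).copy() if 0 else np.vstack([cv2.resize(B,(375,275),interpolation=cv2.INTER_CUBIC),np.zeros((285,375,3),np.uint8)])])
o=cv2.convertScaleAbs(o,alpha=1.7)
cv2.imwrite('pics/v4.png',o[:,:,::-1])
# predicted corners for tilt vs slide
u=np.array([-.144,.99,0]);v=np.array([-.99,-.144,0]);toe=np.array([.4446,-.1336,.016])+.04*u
for nm,t,sl in(('tilt',np.radians(13),0),('slide',0,.033)):
    c,s=np.cos(t),np.sin(t)
    for lab,X,Z in(('rim back',-.08,.19),('rim front',0,.19),('base back',-.08,0),('toe',0,0)):
        P=[toe+u*(X*c+Z*s+sl)+np.array([0,0,1])*(-X*s+Z*c)+v*w for w in(-.04,.04)]
        print(nm,lab,'side',((proj(a,P)-[315,205])*7).round().tolist(),'top',((proj(b,P)-[280,225])*5+[420,0]).round().tolist())
E
```

```text
tilt rim back side [[12.0, -20.0], [89.0, 137.0]] top [[642.0, 32.0], [666.0, 168.0]]
tilt rim front side [[-170.0, 60.0], [-99.0, 220.0]] top [[509.0, 58.0], [533.0, 192.0]]
tilt base back side [[80.0, 190.0], [150.0, 336.0]] top [[688.0, 46.0], [711.0, 167.0]]
tilt toe side [[-82.0, 261.0], [-17.0, 409.0]] top [[569.0, 69.0], [591.0, 189.0]]
slide rim back side [[38.0, -10.0], [114.0, 146.0]] top [[660.0, 31.0], [684.0, 165.0]]
slide rim front side [[-147.0, 46.0], [-75.0, 206.0]] top [[526.0, 55.0], [550.0, 189.0]]
slide base back side [[15.0, 231.0], [82.0, 377.0]] top [[640.0, 57.0], [662.0, 177.0]]
slide toe side [[-150.0, 283.0], [-87.0, 432.0]] top [[520.0, 78.0], [541.0, 198.0]]
```

View pics/v4.png

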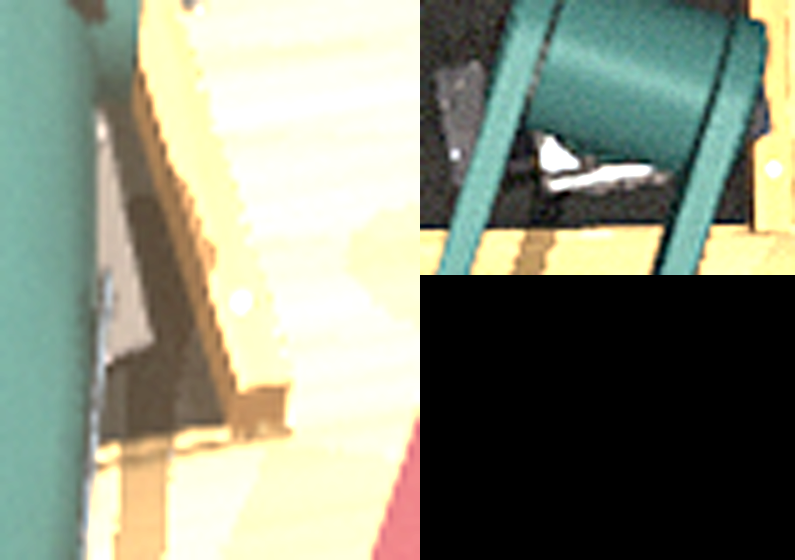

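The back bottom corner of the tin is at (152,340) in the enlargement; a pure tilt of 13° predicts (150,336), so it is tipping and not sliding. I'll go on past the balance point.

>>> {"method": "carry_out", "body": {
  "targets": [
    [0.63,-0.05,-0.38,0,0],
    [0.63,-0.05,-0.38,0,0],
    [0.63,-0.05,-0.38,0,0],
    [0.63,-0.05,-0.38,0,0],
    [0.63,-0.05,-0.38,0,0],
    [0.63,-0.01,-0.4,0,0],
    [0.63,-0.01,-0.4,0,0],
    [0.63,-0.01,-0.4,0,0],
    [0.63,-0.01,-0.4,0,0],
    [0.63,-0.01,-0.4,0,0],
    [0.63,0.03,-0.34,0,0],
    [0.63,0.03,-0.34,0,0],
    [0.63,0.03,-0.34,0,0],
    [0.63,0.03,-0.34,0,0],
    [0.63,0.03,-0.34,0,0],
    [0.63,0.04,-0.24,0,0],
    [0.63,0.04,-0.24,0,0],
    [0.63,0.04,-0.24,0,0],
    [0.63,0.04,-0.24,0,0],
    [0.63,0.04,-0.24,0,0]
  ]
}}

```text
time: 7.5
tool_pos: [0.4287, -0.0262, 0.1799]
ee_rot: [0.432, 1.571, -2.565]
wrist_force: [0.9, 0.1, 0.1]
width: 0.0349
```

```bash
python3 look.py v5
```

```text
[ 0.42869725 -0.02621915  0.17991397] [0.9 0.1 0.1]
[297 240] [302 249]
```

View pics/v5.png

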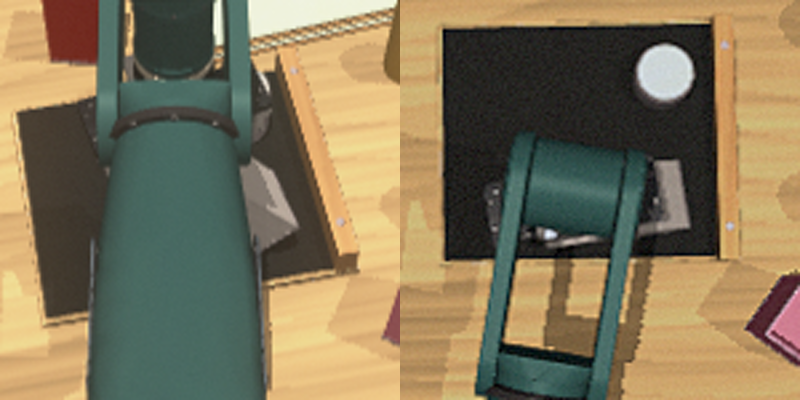

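The tin is leaning about 33°, with its lifted base and back wall visible at (270,205) in the side half and (672,190) in the top half. Next comes the controlled let-down.

>>> {"method": "carry_out", "body": {
  "targets": [
    [0.63,0.04,-0.28,0,0],
    [0.63,0.04,-0.28,0,0],
    [0.63,0.04,-0.28,0,0],
    [0.63,0.04,-0.28,0,0],
    [0.63,0.04,-0.28,0,0],
    [0.63,0.05,-0.27,0,0],
    [0.63,0.05,-0.27,0,0],
    [0.63,0.05,-0.27,0,0],
    [0.63,0.05,-0.27,0,0],
    [0.63,0.05,-0.27,0,0],
    [0.63,0.07,-0.27,0,0],
    [0.63,0.07,-0.27,0,0],
    [0.63,0.07,-0.27,0,0],
    [0.63,0.07,-0.27,0,0],
    [0.63,0.07,-0.27,0,0],
    [0.63,0.12,-0.32,0,0],
    [0.63,0.12,-0.32,0,0],
    [0.63,0.12,-0.32,0,0],
    [0.63,0.12,-0.32,0,0],
    [0.63,0.12,-0.32,0,0]
  ]
}}

```text
time: 9.6
tool_pos: [0.4205, 0.0303, 0.1658]
ee_rot: [1.077, 1.571, -1.92]
wrist_force: [0.1, 0.3, 0.1]
width: 0.0348
```

```bash
python3 look.py v6
```

```text
[0.42048013 0.03028578 0.16584045] [0.1 0.3 0.1]
[297 240] [302 249]
```

View pics/v6.png

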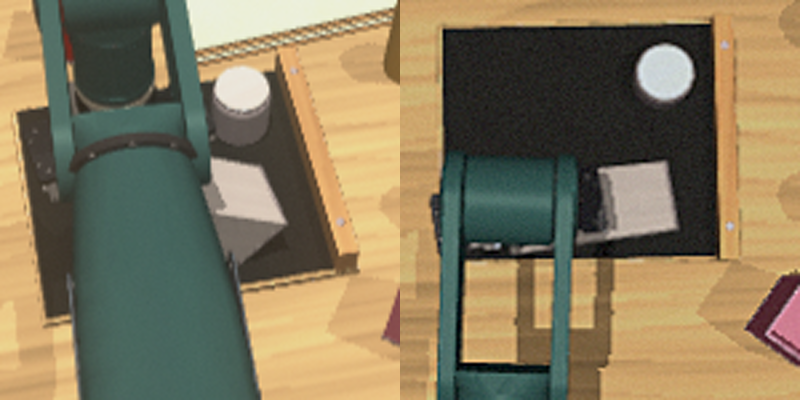

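It is leaning about 50°, still held by the rear fingertip; the base's top edge is at (672,165)–(676,232) in the top half. I'll continue.

>>> {"method": "carry_out", "body": {
  "targets": [
    [0.63,0.15,-0.31,0,0],
    [0.63,0.15,-0.31,0,0],
    [0.63,0.15,-0.31,0,0],
    [0.63,0.15,-0.31,0,0],
    [0.63,0.15,-0.31,0,0],
    [0.63,0.17,-0.29,0,0],
    [0.63,0.17,-0.29,0,0],
    [0.63,0.17,-0.29,0,0],
    [0.63,0.17,-0.29,0,0],
    [0.63,0.17,-0.29,0,0],
    [0.63,0.2,-0.27,0,0],
    [0.63,0.2,-0.27,0,0],
    [0.63,0.2,-0.27,0,0],
    [0.63,0.2,-0.27,0,0],
    [0.63,0.2,-0.27,0,0],
    [0.63,0.22,-0.25,0,0],
    [0.63,0.22,-0.25,0,0],
    [0.63,0.22,-0.25,0,0],
    [0.63,0.22,-0.25,0,0],
    [0.63,0.22,-0.25,0,0]
  ]
}}

```text
time: 11.7
tool_pos: [0.4124, 0.0856, 0.1288]
ee_rot: [2.107, 1.571, -0.89]
wrist_force: [0.5, 1.1, -0.3]
width: 0.0345
```

```bash
python3 look.py v7
```

```text
[0.41244751 0.08562922 0.12876842] [ 0.5  1.1 -0.3]
[297 240] [302 249]
```

View pics/v7.png

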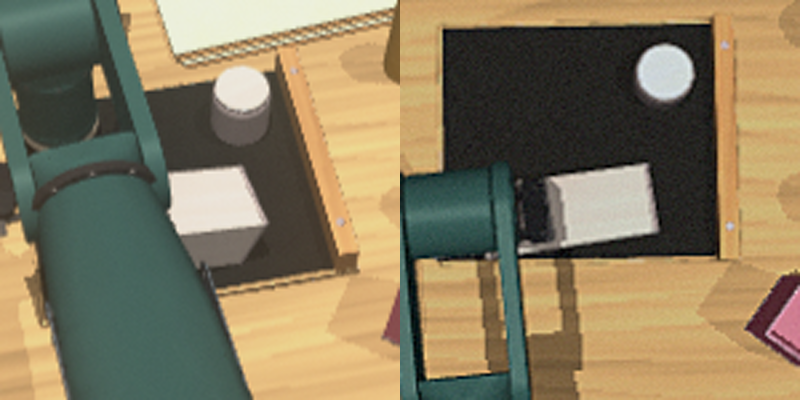

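About 70° now; upper base edge at (648,165)–(659,232) in the top half, still held. I'll let down the last part more slowly.

>>> {"method": "carry_out", "body": {
  "targets": [
    [0.63,0.24,-0.23,0,0],
    [0.63,0.24,-0.23,0,0],
    [0.63,0.24,-0.23,0,0],
    [0.63,0.24,-0.23,0,0],
    [0.63,0.24,-0.23,0,0],
    [0.63,0.22,-0.17,0,0],
    [0.63,0.22,-0.17,0,0],
    [0.63,0.22,-0.17,0,0],
    [0.63,0.22,-0.17,0,0],
    [0.63,0.22,-0.17,0,0],
    [0.63,0.22,-0.17,0,0],
    [0.63,0.23,-0.15,0,0],
    [0.63,0.23,-0.15,0,0],
    [0.63,0.23,-0.15,0,0],
    [0.63,0.23,-0.15,0,0],
    [0.63,0.23,-0.15,0,0],
    [0.63,0.23,-0.15,0,0],
    [0.63,0.24,-0.13,0,0],
    [0.63,0.24,-0.13,0,0],
    [0.63,0.24,-0.13,0,0]
  ]
}}

```text
time: 13.8
tool_pos: [0.4075, 0.1198, 0.0825]
ee_rot: [1.726, 1.571, -1.271]
wrist_force: [0.2, 0.3, 0.0]
width: 0.0349
```

>>> {"method": "carry_out", "body": {
  "targets": [
    [0.63,0.2,-0.12,0,0],
    [0.63,0.2,-0.12,0,0],
    [0.63,0.15,-0.12,0,0],
    [0.63,0.05,-0.12,0,0],
    [0.63,0,-0.12,0,0],
    [0.63,0,-0.12,0,0],
    [0.63,0,-0.12,0,0],
    [0.63,0,-0.12,0,0],
    [0.63,0,-0.12,0,0],
    [0.63,0,-0.12,0,0],
    [0.63,0,-0.12,0,0],
    [0.63,0,-0.12,0,0],
    [0.63,0,0,0,0]
  ]
}}

```text
time: 15.1
tool_pos: [0.4054, 0.134, 0.0767]
ee_rot: [1.163, 1.571, -1.834]
wrist_force: [0.2, -0.1, -0.0]
width: 0.035
```

```bash
python3 look.py v8; python3 - <<'E'
from bench import robot;print(robot.get_obs()['joint_positions'])
E
```

```text
[0.40539396 0.1340256  0.076732  ] [ 0.2 -0.1 -0. ]
[297 240] [302 249]
[ 1.86196066e-01 -1.27927585e-01  1.84094856e+00 -1.57997586e-04
  1.42852186e+00  1.61244921e+00]
```

View pics/v8.png

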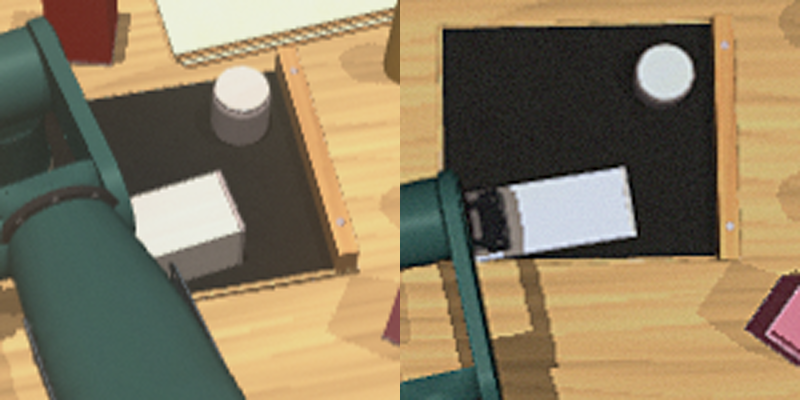

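The tin lies flat with its base end at (625,167)–(635,236) in the top half, clear of the fingers. I'll work out its pose and the push.

```bash
python3 - <<'E'
from h import *
b=pickle.load(open('v8t.pkl','rb'))
p=np.array([[625-400,167],[635-400,236]])/2.667+[227,174]-.3
B=ray(b,p,.096)[:,:2];print(B.round(4),np.linalg.norm(B[0]-B[1]));e=B[0]-B[1];a=np.arctan2(e[1],e[0]);print('yaw',np.degrees(a)+90)
for ang in(a+np.pi/2,np.radians(98.3)):
    u=np.array([np.cos(ang),np.sin(ang)]);print('base',B.mean(0).round(4),'mouth',(B.mean(0)+.19*u).round(4))
E
```

```text
[[ 0.4803 -0.0891]
 [ 0.399  -0.0982]] 0.08180125055934115
yaw 96.337564677431
base [ 0.4396 -0.0936] mouth [0.4186 0.0952]
base [ 0.4396 -0.0936] mouth [0.4122 0.0944]
```

>>> {"method": "carry_out", "body": {
  "targets": [
    [0.5,0,-2,0,0],
    [0.5,0,-2,0,0],
    [0.5,0,-1,0,0],
    [0.5,0,0,0,-8.1],
    [0.5,0,0,0,-8.1],
    [0.5,0,0,0,-8.1],
    [0.5,0,0,0,-8.1],
    [0.5,0,0,0,-8.1],
    [0.5,0,0,0,-8.1],
    [0.5,0,0,0,-8.1],
    [0.5,0,0,0,-8.1],
    [0.5,0,0,0,-8.1],
    [0.5,0,0,0,-8.1],
    [0.5,2,1.1,0,0],
    [0.5,2.6,1.1,0,0],
    [0.5,0,0,2,0],
    [0.5,0,0,2,0],
    [0.5,0,0,1,0],
    [0.5,0,0,0,0]
  ]
}}

```text
time: 17.1
tool_pos: [0.4198, 0.1322, 0.0309]
ee_rot: [1.007, 1.57, -0.579]
wrist_force: [0.7, -0.5, -0.3]
width: 0.0472
```

>>> {"method": "carry_out", "body": {
  "targets": [
    [0.5,0,0,0.5,0],
    [0.5,0,0,0.5,0],
    [0.5,0,0,0.5,0],
    [0.5,0,0,0.5,0],
    [0.5,0,0,0.5,0],
    [0.5,0,0,0.5,0],
    [0.5,0,0,0.5,0],
    [0.5,0,0,0.5,0],
    [0.5,0,0,0.5,0],
    [0.5,0,0,0.5,0],
    [0.5,0,0,0.5,0],
    [0.5,0,0,0.5,0],
    [0.5,0,0,0.5,0],
    [0.5,0,0,0.5,0],
    [0.5,0,0,0.5,0],
    [0.5,0,0,0.5,0],
    [0.5,0,0,0.5,0],
    [0.5,0,0,0.5,0],
    [0.5,0,0,0.5,0],
    [0.5,0,0,0.5,0]
  ]
}}

```text
time: 19.1
tool_pos: [0.4182, 0.0328, 0.0308]
ee_rot: [-2.091, 1.571, 2.608]
wrist_force: [-0.6, 2.0, 1.7]
width: 0.047
```

```bash
python3 look.py v9; python3 - <<'E'
from bench import robot
from h import *
R=Ro.from_euler('xyz',robot.get_obs()['ee_rot']).as_matrix();print('jaw yaw',np.degrees(np.arctan2(R[1,1],R[0,1])))
E
```

```text
[0.41823226 0.03276245 0.03080368] [-0.6  2.   1.7]
[297 240] [302 249]
jaw yaw -0.7719072959291012
```

View pics/v9.png

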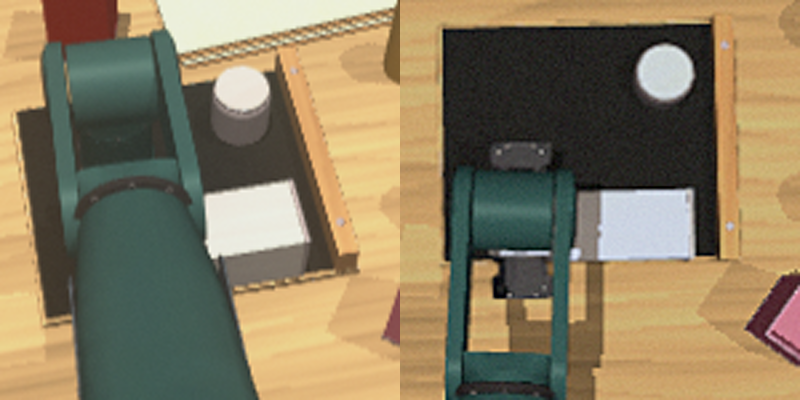

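The tin has squared up with the fingers; its base edge is at (693,188)–(694,258) in the top half, about 35 mm short of the stop. It has moved along the stop, so I'll check that position against the 120 mm limit.

```bash
python3 - <<'E'
from h import *
b=pickle.load(open('v9t.pkl','rb'))
g=b['image'][215:285,290:365].mean(2); sat=np.ptp(b['image'][215:285,290:365].astype(int),axis=2)
m=((g>150)&(sat<40)).astype(np.uint8);ct=max(cv2.findContours(m,0,2)[0],key=cv2.contourArea)
bx=cv2.boundingRect(ct);print(bx)
p=np.array([[693-400,188],[694-400,258]])/2.667+[227,174]-.3
for q in(p,np.array([[290+bx[0]+bx[2],215+bx[1]],[290+bx[0]+bx[2],215+bx[1]+bx[3]]])-.5):
    B=ray(b,q,.096)[:,:2];print(B.round(4),B.mean(0))
e=B[0]-B[1];print('yaw',np.degrees(np.arctan2(e[1],e[0])))
M=ray(b,np.array([[442-400,26],[445-400,260],[713-400,24],[719-400,256]])/2.667+[227,174]-.3,.016);print(M.round(4))
E
```

```text
(11, 30, 36, 27)
[[ 0.4531 -0.1682]
 [ 0.3711 -0.1663]] [ 0.4121056  -0.16726693]
[[ 0.4522 -0.168 ]
 [ 0.3678 -0.1649]] [ 0.40999319 -0.16641145]
yaw -2.106564467215718
[[ 0.6694  0.1296  0.016 ]
 [ 0.3787  0.1317  0.016 ]
 [ 0.6619 -0.2083  0.016 ]
 [ 0.3737 -0.2041  0.016 ]]
```

It is about 106 mm along the stop from the middle, inside the limit, with 37 mm left to go. I'll push most of the way, then creep while watching the force.

>>> {"method": "carry_out", "body": {
  "targets": [
    [0.5,0,0,0.4,0],
    [0.5,0,0,0.4,0],
    [0.5,0,0,0.4,0],
    [0.5,0,0,0.4,0],
    [0.5,0,0,0.4,0],
    [0.5,0,0,0.4,0],
    [0.5,0,0,0.4,0],
    [0.5,0,0,0.3,0],
    [0.5,0,0,0,0]
  ]
}}

```text
time: 20.1
tool_pos: [0.4179, 0.0014, 0.0307]
ee_rot: [-0.077, 1.57, -1.661]
wrist_force: [0.0, 0.2, -0.4]
width: 0.0467
```

>>> {"method": "carry_out", "body": {
  "targets": [
    [0.5,0,0,0.1,0],
    [0.5,0,0,0.1,0],
    [0.5,0,0,0.1,0],
    [0.5,0,0,0,0],
    [0.5,0,0,0,0]
  ]
}}

```text
time: 20.6
tool_pos: [0.4179, -0.001, 0.0307]
ee_rot: [-0.102, 1.57, -1.686]
wrist_force: [-0.2, 0.6, -0.7]
width: 0.0469
```

>>> {"method": "carry_out", "body": {
  "targets": [
    [0.5,0,0,0.1,0],
    [0.5,0,0,0.1,0],
    [0.5,0,0,0,0]
  ]
}}

```text
time: 20.9
tool_pos: [0.4179, -0.0024, 0.0308]
ee_rot: [-3.121, 1.57, 1.579]
wrist_force: [-0.0, 3.4, 0.7]
width: 0.0469
```

>>> {"method": "carry_out", "body": {
  "targets": [
    [0.5,0,0,0.1,0],
    [0.5,0,0,0,0]
  ]
}}

```text
time: 21.1
tool_pos: [0.4178, -0.0023, 0.0308]
ee_rot: [-3.107, 1.567, 1.593]
wrist_force: [-0.1, 7.1, 0.9]
width: 0.0469
```

>>> {"method": "carry_out", "body": {
  "targets": [
    [0.5,0,0,0.1,0],
    [0.5,0,0,0,0]
  ]
}}

```text
time: 21.3
tool_pos: [0.4178, -0.0022, 0.0309]
ee_rot: [-3.136, 1.565, 1.564]
wrist_force: [-0.7, 11.5, 2.0]
width: 0.0469
```

The fingers stopped at y = −2.3 mm and the force rose from 3 to 11.5 N with no more travel, so the tin is seated against the stop. I'll back off and raise the hand.

>>> {"method": "carry_out", "body": {
  "targets": [
    [0.5,0,0,-0.5,0],
    [0.5,0,0,-1.5,0],
    [0.5,0,0,-4,0],
    [0.5,0,0,-4,0],
    [0.5,0,0,-4,0],
    [0.5,-4,0,-2,0],
    [0.5,-4,0,-2,0],
    [0.5,-4,0,0,0],
    [0.5,-4,0,0,0],
    [0.5,0,0,0,0],
    [0.5,0,0,0,0]
  ]
}}

```text
time: 22.4
tool_pos: [0.421, 0.1748, 0.1918]
ee_rot: [1.373, 1.568, -0.211]
wrist_force: [0.1, -0.0, -0.4]
width: 0.0471
```

```bash
python3 - <<'E'
from bench import robot
from h import *
a=robot.snapshot('side');b=robot.snapshot('top')
for n,s in(('a',a),('b',b)): pickle.dump(s,open('f%s.pkl'%n,'wb'))
A=cv2.resize(a['image'][200:300,270:370],(400,400),interpolation=cv2.INTER_CUBIC)
B=cv2.resize(b['image'][200:280,280:360],(400,400),interpolation=cv2.INTER_CUBIC)
cv2.imwrite('pics/v10.png',np.hstack([A,B])[:,:,::-1])
o=robot.get_obs();print(o['time'],o['wrist_force'].round(1))
E
```

```text
22.5 [ 0.1 -0.1  0.5]
```

View pics/v10.png

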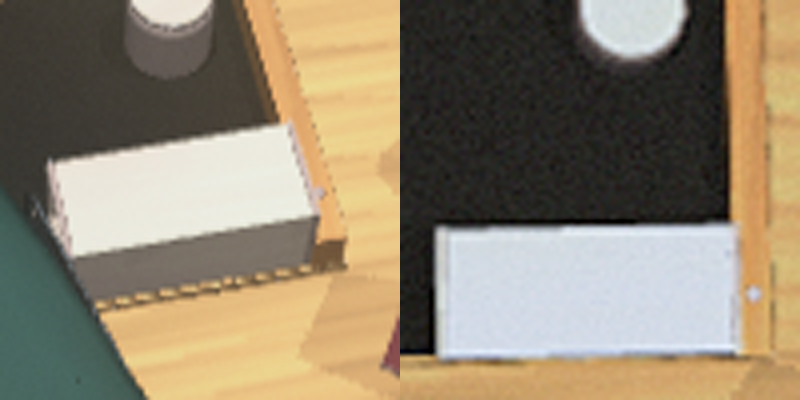

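The tin lies square with its base against the stop: top-face corners are at (436,229), (738,224), (741,356), (440,357) in the top half. One last numeric check.

```bash
python3 - <<'E'
from h import *
b=pickle.load(open('fb.pkl','rb'));t0=pickle.load(open('top.pkl','rb'))
c=lambda P:(np.array(P)-[400,0])/5+[280,200]-.4
T=ray(b,c([[738,224],[741,356],[436,229],[440,357]]),.096)[:,:2];print(T.round(4),'base',T[:2].mean(0).round(4))
for e in(T[0]-T[1],T[2]-T[3],T[2]-T[0],T[3]-T[1]):print(np.linalg.norm(e).round(4),np.degrees(np.arctan2(e[1],e[0])).round(2))
# stop top outer ends, whole stop length at its top (z=.057)
hs=cv2.absdiff(t0['image'],b['image']).max(2);print('bystander change px (paint/cans/tape/scraper/block):',[int((hs[y-15:y+15,x-18:x+18]>60).sum()) for x,y in((327,202),(403,180),(428,220),(402,250),(158,240),(165,194),(177,280))])
s=b['image'][165:285,335:365].astype(int);
print([(165+i) for i in range(120) if (s[i,14,0]-s[i,14,2]>60)][::8])
E
```

```text
[[ 0.4514 -0.2016]
 [ 0.3689 -0.2003]
 [ 0.454  -0.0123]
 [ 0.3741 -0.0125]] base [ 0.4101 -0.2009]
0.0826 -0.9
0.08 0.13
0.1893 89.21
0.1879 88.41
bystander change px (paint/cans/tape/scraper/block): [0, 0, 0, 0, 0, 0, 247]
[165, 175, 183, 193, 201, 209, 217, 225, 233, 241, 249, 257, 267, 275, 283]
```

```bash
python3 - <<'E'
from h import *
for f in('top','fb','side','fa'):
    s=pickle.load(open(f+'.pkl','rb'));h=cv2.cvtColor(s['image'],cv2.COLOR_RGB2HSV).astype(int)
    r=(slice(260,300),slice(155,200)) if f in('top','fb') else (slice(280,330),slice(135,200))
    w=h[r];m=((w[...,1]>130)&(w[...,0]<16)).astype(np.uint8)
    y,x=np.nonzero(m);print(f,len(x),x.min(),x.max(),y.min(),y.max(),x.mean().round(1),y.mean().round(1))
    if f in('top','fb'): cv2.imwrite('pics/%s_blk.png'%f,cv2.resize(s['image'][240:320,135:235],(400,320))[:,:,::-1])
cv2.imwrite('pics/blk.png',np.hstack([cv2.imread('pics/top_blk.png'),cv2.imread('pics/fb_blk.png')]))
E
```

```text
top 519 5 39 7 34 21.9 20.2
fb 487 5 34 7 34 19.7 20.7
side 631 12 50 12 37 31.4 25.4
fa 759 12 50 12 38 31.8 25.0
```

The side view puts the block in the same pixels as before (columns 12–50), so the change in the top view is only the arm's shadow. Handing in.

```bash
python3 -c "
from bench import robot
print(robot.close_job())"
```

```text
the job is handed in; nothing more can be done
None
```

I tipped the tin over with the part-open fingers inside its mouth. The front fingertip pushed it past balance, and the rear one then held back the opposite wall until it lay on the mat. I then pushed it back with two fingers until its base met the stop, and took the hand away. The job was handed in at about 22.5 s of the 69 s allowed, and `close_job` gave no verdict.

**Last checks:**
- **Seating:** at the stop the force rose from 3.4 to 11.5 N (limit 40 N) with no further travel.
- **Position:** the final top view shows the tin lying flat and its sides within about 1° of the stop's outward direction. The camera puts the base about 3 mm off the face, which is about the calibration error; the force contact says it is touching.
- **Along the stop:** the tin is about 108 mm from the stop's middle. That is inside the 120 mm limit but only by about 12 mm, because it shifted sideways while being squared.
- **Other objects:** nothing else appears to have moved. The top view showed a change at the sanding block, but the side view has it in the same place. I put that down to the arm's shadow. I couldn't confirm it with a crop, because the picture limit had been reached.
- **Not measured:** I did not measure the turning speed during the let-down. The path was planned at about 0.2 rad/s.

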